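# Jack up the low end of a roller conveyor and hold it

## Task

The near end of the bench roller conveyor has lost its feet and must be held up while a colleague slips the new ones under its legs. Find the round black rubber pad among the white caps in the cream tray and seat it in the cup-shaped saddle of the red ratchet jack, slide the jack in until the pad is centred under the steel boss of the conveyor's yellow lift tongue, and pump the jack's handle with full strokes until the legs stand clear by more than the thickness of a foot. Finish while still holding the handle right down at the bottom of the last lifting stroke, with no other help to the conveyor, and leave the tape roll and the two square rubber feet where they lie.

Things in the scene. Friction and masses are not known exactly. Their poses are not given: they have to be found in the camera images.
- pad: Saddle pad: round black rubber puck with a grey disc on top, 40 mm diameter, 18 mm thick, about 40 g; origin at the centre of its underside, z up. Lies flat on the tray's floor in one of four places in a row along the tray, about 73 mm from its neighbours.
- tray: Cream shallow tray, fixed to the bench, 150 x 395 mm, long along its own y; origin at the centre of its underside. Inner floor 2 mm high, 116 x 360 mm, rim 27 mm high. Holds the pad, three white screw caps (47 mm diameter, 14 mm high) in the same row, and a syringe lying along the wall on its -x side.
- jack: Red ratchet jack, loose on the bench (about 1 kg, slides easily on nylon glides). Origin on the bench under the saddle's axis; +x points to its nose, -x to its handle, z up. Base 185 x 66 mm, from x = -0.152 to +0.032. Cheeks 46 mm wide over their outsides, 60 mm high at x = -0.044. Steer it over the bench by pinching the raised handle's grip.
- ram (a joint): Height of the jack's ram, m; 0 = down. A full handle stroke lifts it; on letting the handle rise it settles on a notch, at about 0.008 after the first stroke and 0.016 after the second. There is no notch above: the third stroke takes it to about 0.026 and it stays only while the handle is held down. It cannot be let down a notch again, so do not pump before the jack is in place.
- saddle (a point): Centre of the floor of the saddle cup on top of the ram, 52 mm above the bench when the ram is down; it rises with the ram. Cup: 47 mm clear inside diameter, rim 4.7 mm above its floor. With the pad in the cup and the ram down, the pad's top is 70 mm above the bench.
- pump_handle (a joint): Angle of the jack's pump handle, rad: 0 = raised (it slopes 0.60 rad upward, away from the saddle), 0.55 = pressed right down to its stop. A stroke must pass about 0.43 to gain a notch. A spring lifts it back when let go. Pressing at the grip takes about 2 to 5 N without load and 6 to 11 N while lifting.
- grip (a point): Centre of the top face of the handle's black rubber grip (70 mm along the handle, 30 mm wide, 16 mm thick). In the jack's frame the handle's pivot is at x = -0.044, z = 0.048, along the jack's y; the grip's centre is 120 mm from it. This point is at x = -0.139, z = 0.122 when raised and x = -0.163, z = 0.062 when right down.
- lift_point (a point): Centre of the underside of the steel boss (28 mm diameter, 8 mm deep) under the yellow tongue at the conveyor's near end, marked on the tongue's top by a black disc with a yellow centre. At rest 77.5 mm above the bench: the seated pad passes under it with 7 mm to spare. The tongue is 44 mm wide and ends 23 mm outward of the boss.
- conveyor: Roller conveyor section, 400 x 180 mm, 160 mm high. Origin on the bench under its middle; its -x is the near end: end plate at 200 mm, boss at 255 mm. It tips up about its far feet, 425 mm from the boss; at rest it leans 0.03 rad down to the near end. Lifting takes about 25 N at the boss. The new feet are 10 mm thick, so the boss must rise by 14 mm or more.
- tape: Roll of brown tape lying flat, 105 mm diameter, 48 mm high; origin at the centre of its underside. To be left alone.
- foot_a: Square black rubber foot for the conveyor, 46 x 46 x 10 mm, lying on the bench beside the conveyor; origin at the centre of its underside. To be left alone.
- foot_b: The other square rubber foot, the same size. To be left alone.

How it is judged (in metres and radians):
On the way, in this order (a step that is already met when the one before it is completed fails the run):
1. the pad sits flat in the jack's saddle cup (horizontal distance between pad and saddle below 0.005 m and z of pad in the frame of saddle between -0.003 and 0.003 m), for 0.2 s.
2. the saddle with its pad stands under the lift point, the conveyor not yet raised (all of step 1 and horizontal distance between pad and lift_point below 0.01 m and height (world z) of lift_point below 0.08 m), for 0.2 s.
At the end, for the whole second after the job is handed in: Boss up by some 13.5 mm or more (underside above 91 mm), bearing over 8 N on the pad, pad within 10 mm of the boss and flat in the saddle (5 mm across, 3 mm high); jack flat; fingers hold the handle past 0.45 rad with over 1.5 N; arm and fingers clear of the conveyor (all of step 1 and height (world z) of lift_point above 0.091 m and value of joint pump_handle above 0.45 rad and contact force between jack and the fingers above 1.5 N and contact force between pad and conveyor above 8 N and horizontal distance between pad and lift_point below 0.01 m and contact force between conveyor and the arm below 0.5 N and contact force between conveyor and the fingers below 0.5 N and angle between jack's own z axis and vertical below 0.08 rad); the arm keeps its last pose, push and grip.
It fails at once if the tape roll is knocked more than 40 mm away (distance of tape from where it was at the start of the episode above 0.04 m).
It fails at once if the first rubber foot is knocked more than 40 mm away (distance of foot_a from where it was at the start of the episode above 0.04 m).
It fails at once if the second rubber foot is knocked more than 40 mm away (distance of foot_b from where it was at the start of the episode above 0.04 m).
It fails at once if the jack is tipped over (angle between jack's own z axis and vertical above 0.35 rad).
It also fails if it takes over 70 s, if anything falls off the work surface, if the arm or the gripper's body presses on something with over 40 N, if the wrist force passes 120 N, or if a joint passes its speed limit or range.

## Robot

A 7-joint arm with a two-finger parallel gripper is mounted at the origin on the work surface; the furniture and walls round the work are solid. World frame = base frame: x ahead of the robot, y to its left, z up, the work surface at z = 0. Lengths are in mm, angles in rad, forces in N, time in s.
With the tool pointing down it reaches from about 400 to 875 mm from the base axis. Payload 4.4 kg.
Tool frame: the origin (TCP) lies midway between the tips of the shut fingers; the grasp point (between the pads) lies 19 mm behind it; z points along the fingers, y is the line along which they close (so a half turn about z gives the same grasp; the last joint's range is limited). The gripper opens to 85 mm and grips with 20 to 120 N. Pads are 22 mm wide; open, the fingers measure 114 mm over their backs; the gripper's body (76 mm by 85 mm) begins 54 mm behind the grasp point. The pads swing forward as they close: fully open they stand 13 mm farther back than shut.
Start: joints at [-1.236, 0.628, 0.038, 1.517, -0.027, 0.996, -0.02], TCP at [253.579, 598.511, 231.313] pointing down, gripper open.
Joint ranges: [-3.06, 3.06], [-0.37, 2.12], [-1.25, 1.32], [0.18, 2.47], [-1.1, 4.24], [0.23, 1.98], [-2.94, 2.94]. Speed limits (rad/s): [2.57, 2.57, 3.14, 3.14, 3.14, 3.14, 3.14].

## Interface

Orientations are given as [roll, pitch, yaw] about the fixed x, y, z axes, in that order (R = Rz(yaw) Ry(pitch) Rx(roll)).
In Python, from cell import readout, optics, order gives the robot as it stands.
- The arm moves only by the shell command python3 -m jog 'ROWS'. ROWS is a JSON object of lists of equal length, an entry for each row: "claw": the opening, from 0 (shut) to 1 (fully open); "xyz": the shift along the tool's x, y, z each as a share of 0.1 m, from -1 to 1, a list of three; "twist": the turn, a rotation vector about the tool's x, y, z each as a share of 180 degrees, from -1 to 1, a list of three. A call has 1 to 12 rows; each row shifts and turns the commanded pose from where the row before left it, along the tool's axes as they then stand; what a row does not reach is not made up. A row lasts 1/8 s, in which the tool goes at most 62.5 mm and 10.7 degrees, less where a joint would pass 70% of its speed; a pose out of reach is approached as far as the arm can. A call with a number of a shift or a turn outside -1 to 1 is refused whole. A call with a gripper value outside its range is refused whole. The fingers move at their own pace and stop on an object; the grip force is fixed at half the most. Time passes only in rows, so rows that do not move let the fingers close. It gives the time, the measured TCP pose, the force, the opening and the grip force at its end, in the units of the state.
- readout.read_state(): the state, without advancing time (a new reading comes with each control period).
- optics.get_image(name): name is "side" or "top"; returns a dict with "color" (420x560x3 uint8, red, green, blue), "fovy" (degrees; the focal length in pixels is half the picture's height over the tangent of half this angle, whatever the lens; pixels are square), "cx", "cy" (the principal point, pixels), "k1" (the pictures are not rectified: a ray, as slopes to the right and down, at radius r is drawn at 1 + k1 r^2 times it, then the intrinsics apply), "view" (4x4, takes a point from world to camera coordinates). Camera axes: x right, y up, looking along -z (the intrinsics and any distortion apply to the point x, -y, -z); pixel columns grow to the right and rows downward; lengths in mm; the calibration is good to about 2 mm. A picture is of the moment at which its call begins. There is no depth.
- order.finish_job(): hands the job in; it is judged then, once.
Trained networks look in the newest picture that a camera, given by its name, has taken for a name from the list of things; names that differ only in an ending like _2 or _b are one class to them, and where a whole thing is asked for, a point or a joint stands for the part that bears it (a point fixed in the world has none). Each returns a list of dicts, best first, with "score" (0 to 1); they miss things now and then, are a little off and sometimes report something else, mostly with a low value. They report only what shows in the picture. A call takes as long as a camera call.
- optics.boxes_of(camera, label): "rect" ([left, top, width, height] in pixels, round what is visible of it).
The state is a dict: "clock": time; "qpos": joint angles; "qd": joint speeds; "tau": joint torques, N m; "eef_pos": TCP position; "tool_rot": TCP orientation; "force": force on the tool from outside, world axes, zero at the start; "torque": the same for the moment, N m; "width": finger opening in mm; "gripper_force": force on a finger pad.
Only numpy, scipy, OpenCV 4.12 (cv2) and the standard library are available. Lean on these libraries where they do the work, as an engineer would, in place of code of your own. Each camera call takes 0.05 s, during which the arm holds its last target. There are 200 camera calls.

## Working session

There is one attempt and no reset: what is moved stays moved. The work goes in short steps, Python scripts to look and compute and a shell command to move; the robot and the scene stay as the last step left them, time stands still between calls to the robot, and variables do not carry over. Pictures are saved under pics/ and viewed, at most 11 in all, crops included, and the job is handed in when it is done.

```bash
ls; mkdir -p pics; cat > h.py <<'E'
import numpy as np,cv2
from cell import readout,optics,order
def im(n,save=None):
    d=optics.get_image(n)
    if save: cv2.imwrite('pics/'+save,cv2.cvtColor(d['color'],cv2.COLOR_RGB2BGR))
    return d
def cam(d):
    H=d['color'].shape[0]; f=H/2/np.tan(np.radians(d['fovy'])/2)
    return f,d['cx'],d['cy'],d['k1'],np.array(d['view'])
def ray(d,u,v):
    f,cx,cy,k,V=cam(d); x,y=(u-cx)/f,(v-cy)/f
    rd=np.hypot(x,y); r=rd
    for _ in range(30): r=rd/(1+k*r*r)
    s=r/rd if rd>0 else 1
    R,t=V[:3,:3],V[:3,3]
    return -R.T@t, R.T@np.array([x*s,-y*s,-1])
def atz(d,u,v,z):
    o,r=ray(d,u,v); return o+r*(z-o[2])/r[2]
def proj(d,p):
    f,cx,cy,k,V=cam(d); c=V[:3,:3]@np.array(p,float)+V[:3,3]
    x,y=c[0]/-c[2],-c[1]/-c[2]; g=1+k*(x*x+y*y)
    return np.array([cx+f*x*g,cy+f*y*g])
def tri(a,ua,b,ub):
    o1,r1=ray(a,*ua);o2,r2=ray(b,*ub)
    r1/=np.linalg.norm(r1);r2/=np.linalg.norm(r2)
    s=np.linalg.lstsq(np.c_[r1,-r2],o2-o1,rcond=None)[0]
    p,q=o1+s[0]*r1,o2+s[1]*r2
    return (p+q)/2,np.linalg.norm(p-q)
E
python3 - <<'E'
from h import *
print(readout.read_state())
for n in('top','side'):
    d=im(n,n+'0.png'); o,r=ray(d,280,210);print(n,d['fovy'],d['cx'],d['cy'],d['k1'],o.round(),r.round(2))
    for l in('pad','tray','jack','saddle','grip','lift_point','conveyor','tape','foot_a','pump_handle'):
        print(l,[(np.round(b['rect']).tolist(),round(b['score'],2)) for b in optics.boxes_of(n,l)[:4]])
E
```

```text
pics
{'clock': 0.0, 'qpos': array([-1.23580441,  0.62934361,  0.03844169,  1.51839285, -0.02698869,
        0.99628434, -0.02002613]), 'qd': array([-0.0016542 ,  0.00089003, -0.00070551,  0.00075932,  0.00033364,
        0.00216447, -0.0015944 ]), 'tau': array([-6.31810999e-04, -5.63387203e+01,  1.22536797e+00, -1.93459922e+01,
        1.07091325e-02,  1.04134547e-02, -1.34303397e-05]), 'eef_pos': array([253.32539866, 597.91507377, 230.38277194]), 'tool_rot': array([-3.13968287e+00,  3.49482377e-05,  2.74078044e+00]), 'force': array([-0.12654207, -1.12006732,  0.16943143]), 'torque': array([0.00552515, 0.01590113, 0.00903717]), 'gripper_force': 0.0, 'width': 85.2964412624927}
top 54.60232130312139 275.6739393897845 211.82295748087634 0.019402414238430858 [ 304.   52. 1034.] [ 0.23 -0.01 -0.97]
pad [([399.0, 252.0, 20.0, 18.0], 0.58)]
tray [([374.0, 142.0, 69.0, 156.0], 0.59)]
jack [([279.0, 204.0, 98.0, 43.0], 0.7)]
saddle [([280.0, 202.0, 26.0, 23.0], 0.88), ([177.0, 262.0, 27.0, 18.0], 0.19)]
grip [([307.0, 214.0, 63.0, 19.0], 0.92)]
lift_point [([39.0, 148.0, 218.0, 101.0], 0.94)]
[... 182 characters left out ...]
.0, 25.0, 25.0], 0.9), ([179.0, 259.0, 24.0, 23.0], 0.87)]
pump_handle [([303.0, 218.0, 66.0, 20.0], 0.61)]
side 49.29271213164584 277.4515628291789 198.71467185557526 -0.08567525003992957 [ 220. -955.  857.] [ 0.23  0.77 -0.6 ]
pad [([263.0, 309.0, 21.0, 22.0], 0.47)]
tray [([234.0, 268.0, 170.0, 84.0], 0.6)]
jack [([272.0, 221.0, 25.0, 54.0], 0.8)]
saddle [([276.0, 217.0, 19.0, 17.0], 0.56)]
grip [([278.0, 234.0, 13.0, 14.0], 0.6)]
lift_point [([234.0, 111.0, 73.0, 98.0], 0.79)]
conveyor [([230.0, 110.0, 76.0, 95.0], 0.58)]
tape [([328.0, 234.0, 43.0, 43.0], 0.75)]
foot_a [([226.0, 206.0, 15.0, 6.0], 0.7), ([218.0, 189.0, 15.0, 13.0], 0.61)]
pump_handle [([280.0, 232.0, 12.0, 16.0], 0.65)]
```

View pics/top0.png

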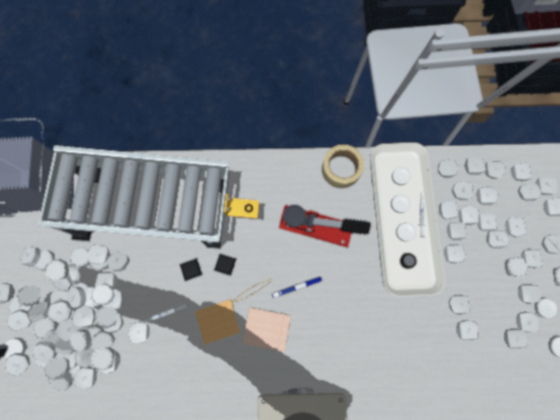

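View pics/side0.png

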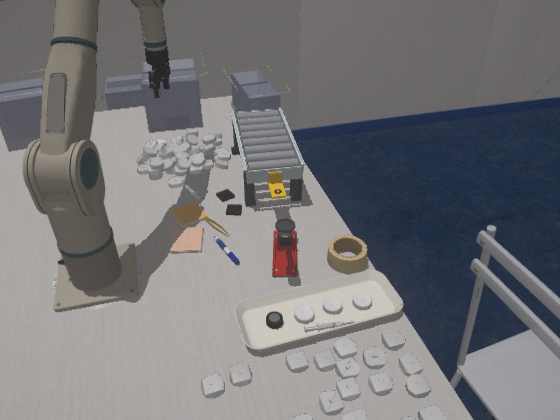

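Top view: the pad is at (408,261), the lowest in the tray row, the saddle at (293,214), the grip at (355,226) and the tongue mark at (249,208). In the side view the pad is at (274,320), the saddle at (285,226) and the tongue mark at (278,191). I'll zoom in for sub-pixel features.

```bash
python3 - <<'E'
from h import *
t=im('top');s=im('side')
pt,_=tri(t,(408.5,261),s,(273.5,318.5));print('pad',pt.round(1),_)
print('saddle',tri(t,(293.5,214),s,(285.5,225)))
print('mark',tri(t,(249,208),s,(278,191)))
def crop(d,x,y,w,h,k): return cv2.cvtColor(cv2.resize(d['color'][y:y+h,x:x+w],None,fx=k,fy=k,interpolation=cv2.INTER_CUBIC),cv2.COLOR_RGB2BGR)
a=crop(t,225,190,155,60,5)
b=np.hstack([crop(s,255,170,60,50,6),crop(s,258,210,60,50,6)])
b=b[:, :775] if b.shape[1]>775 else np.pad(b,((0,0),(0,775-b.shape[1]),(0,0)))
cv2.imwrite('pics/z1.png',np.vstack([a,b]))
E
```

```text
pad [ 407.8 -276.5   15.6] 0.7832531089393189
saddle (array([524.45149684,   8.22857468,  50.54320776]), np.float64(2.076907732321224))
mark (array([532.39417428, 115.40234153,  94.40568336]), np.float64(0.46256045868511186))
```

View pics/z1.png

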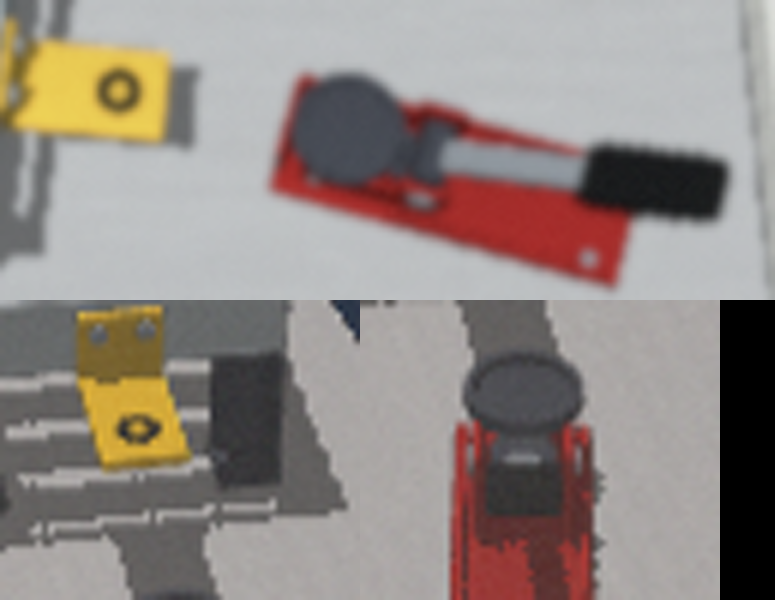

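The zoom puts the tongue mark at top (248.5,207.6), the cup centre at (294.5,215.2) and the grip centre at about (356.3,226). In the side view the mark is at (278,191) and the cup centre at (285,225). The base's long edge runs from (279.1,227.6) to (348.1,246.6).

```bash
python3 - <<'E'
from h import *
t=im('top');s=im('side')
def q(x,y): return (225+(x+.5)/5-.5,190+(y+.5)/5-.5)
def w(x,y): return (255+(x+.5)/6-.5,170+(y+.5-300)/6-.5)
def w2(x,y): return (258+(x+.5-360)/6-.5,210+(y+.5-300)/6-.5)
print('saddle',tri(t,q(349,128),s,w2(523,392)), atz(t,*q(349,128),56.7),atz(s,*w2(523,392),56.7))
print('mark',tri(t,q(119,90),s,w(138,430)),atz(t,*q(119,90),90))
c=[atz(t,*q(*p),8) for p in((272,190),(617,285),(300,73))]
print('base',c,[np.linalg.norm(c[0]-c[i]) for i in(1,2)])
d=c[0]-c[1];print('jack yaw from edge',np.arctan2(d[1],d[0]))
g=atz(t,*q(656,181),120);print('grip',g); sd=atz(t,*q(349,128),56.7);d=sd-g;print('yaw grip',np.arctan2(d[1],d[0]),np.hypot(*d[:2]))
print('tongue',[atz(t,*q(*p),85) for p in((170,53),(165,138),(35,45),(25,130))])
# conveyor side rails top z=160
c=[atz(t,*p,160) for p in((57,150),(227,163),(216,240),(43,228))];print('conv',np.round(c))
print('tray',[atz(t,*p,27).round() for p in((374,146),(428,146),(440,290),(385,290))])
print('tape',atz(t,343.5,165.5,48), 'caps',[atz(t,*p,16).round() for p in((401,175),(401,204),(406,232))])
pc=[b['rect'] for b in optics.boxes_of('top','pad')][:1];print(pc)
p,e=tri(t,(408.3,260.8),s,(274,318.5));print('pad',p,atz(t,408.3,260.8,20))
# refine pad: dark blob
for n,dd,x0,y0,ww,hh in(('top',t,395,248,28,28),('side',s,260,306,28,28)):
    gch=dd['color'][y0:y0+hh,x0:x0+ww].min(2)<110
    ys,xs=np.nonzero(gch);print(n,xs.min()+x0,xs.max()+x0,ys.min()+y0,ys.max()+y0,xs.mean()+x0,ys.mean()+y0)
E
```

```text
saddle (array([521.2008629 ,   6.15226875,  53.02626592]), np.float64(1.3147017568148265)) [521.05264267   6.24141375  56.7       ] [519.13667259   1.66365154  56.7       ]
mark (array([532.68867148, 117.05419729,  92.73517266]), np.float64(1.7252612590694454)) [534.2381853  117.15273573  90.        ]
base [array([500.00525324,  44.35234687,   8.        ]), array([ 447.87208189, -129.63337311,    8.        ]), array([561.64433406,  28.60480551,   8.        ])] [np.float64(181.62846228386226), np.float64(63.61887568800664)]
jack yaw from edge 1.2796693644559562
grip [ 479.62518155 -130.3197693   120.        ]
yaw grip 1.2762580736046227 142.70666155404274
tongue [array([553.37681671,  92.85752599,  85.        ]), array([511.46275497,  95.57497203,  85.        ]), array([558.55532422, 157.9946387 ,  85.        ]), array([516.59418417, 162.47602079,  85.        ])]
conv [[660. 548. 160.]
 [622. 161. 160.]
 [446. 183. 160.]
 [480. 559. 160.]]
tray [array([ 711., -210.,   27.]), array([ 708., -351.,   27.]), array([ 336., -342.,   27.]), array([ 338., -210.,   27.])]
tape [ 650.64808738 -123.01837361   48.        ] caps [array([ 633., -277.,   16.]), array([ 555., -271.,   16.]), array([ 481., -277.,   16.])]
[]
pad [ 408.69681921 -276.30617457   14.94879527] [ 408.22371245 -274.68429958   20.        ]
top 400 415 253 267 407.5057471264368 260.3448275862069
side 266 282 312 329 274.12704918032784 320.0204918032787
```

```bash
python3 -m jog '{"claw":[0.72,0.72,0.72,0.72,0.72,0.72,0.72,0.72,0.72,0.72,0.72,0.72],"xyz":[[0,0,-0.1],[0,0,-0.1],[0,0,-0.1],[0,0,-0.1],[0,0,0],[0,0,0],[0,0.5,0],[0,0.5,0],[0,0.5,0],[-0.5,0.3,0],[-0.5,0,0],[-0.5,0,0]],"twist":[[0,0,0.055],[0,0,0.055],[0,0,0.055],[0,0,0.055],[0,0,0.055],[0,0,0.055],[0,0,0],[0,0,0],[0,0,0],[0,0,0],[0,0,0],[0,0,0]]}'; python3 -c "
from h import *
print(readout.read_state()['qpos'].round(2))"
```

```text
clock: 2.85
eef_pos: [452.6, 471.9, 270.9]
tool_rot: [3.142, 0.0, 1.703]
force: [1.0, -0.9, -0.6]
width: 61.8
gripper_force: 0.0
[-1.03  0.62  0.32  1.46 -0.21  1.1  -0.54]
```

```bash
python3 -m jog '{"claw":[0.72,0.72,0.72,0.72,0.72,0.72,0.72,0.72,0.72,0.72,0.72,0.72],"xyz":[[-0.5,0,0],[-0.5,0,0],[-0.5,0,0],[-0.5,0,0],[-0.5,-0.1,0],[-0.5,-0.1,0],[-0.5,-0.1,0],[-0.5,-0.1,0],[-0.5,-0.1,0],[-0.5,-0.1,0],[-0.5,-0.1,0],[-0.5,-0.1,0]],"twist":[[0,0,0],[0,0,0],[0,0,0],[0,0,0],[0,0,0],[0,0,0],[0,0,0],[0,0,0],[0,0,0],[0,0,0],[0,0,0],[0,0,0]]}'; python3 -m jog '{"claw":[0.72,0.72,0.72,0.72,0.72,0.72,0.72,0.72,0.72,0.72,0.72,0.72],"xyz":[[0,0,0],[0,0,0],[0,0,0],[0,0,0],[0,0,0],[0,0,0],[0,0,0],[0,0,0],[0,0,0],[0,0,0],[0,0,0],[0,0,0]],"twist":[[0,0,0.05],[0,0,0.05],[0,0,0.05],[0,0,0.05],[0,0,0.05],[0,0,0.05],[0,0,0.05],[0,0,0.05],[0,0,0.05],[0,0,0.05],[0,0,0.042],[0,0,0]]}';python3 -c "
from h import *
print(readout.read_state()['qpos'].round(2))"
```

```text
clock: 4.35
eef_pos: [452.3, -133.1, 271.6]
tool_rot: [3.141, 0.0, 1.704]
force: [1.1, -0.7, 0.2]
width: 61.5
gripper_force: 0.0
clock: 5.85
eef_pos: [452.4, -131.4, 271.3]
tool_rot: [3.141, 0.0, 0.003]
force: [0.2, -0.4, 0.5]
width: 61.6
gripper_force: 0.0
[-0.41  0.44  0.9   1.96 -0.43  0.94 -0.86]
```

```bash
python3 -m jog '{"claw":[0.72,0.72,0.72,0.72,0.72,0.72,0.72,0.72],"xyz":[[-0.22,0.36,0],[-0.22,0.36,0],[0,0.36,0],[0,0.366,0],[0,0,0.5],[0,0,0.5],[0,0,0.5],[0,0,0]],"twist":[[0,0,0],[0,0,0],[0,0,0],[0,0,0],[0,0,0],[0,0,0],[0,0,0],[0,0,0]]}';python3 - <<'E'
from h import *
t=im('top','t2.png');s=im('side','s2.png');p=readout.read_state()['eef_pos'];print(p,proj(t,p),proj(s,p))
c=lambda d,x,y,w:cv2.cvtColor(cv2.resize(d['color'][y:y+w,x:x+w],None,fx=5,fy=5,interpolation=cv2.INTER_CUBIC),cv2.COLOR_RGB2BGR)
cv2.imwrite('pics/z2.png',np.hstack([c(t,370,220,80),c(s,235,280,80)]))
E
```

```text
clock: 6.85
eef_pos: [406.6, -274.7, 119.0]
tool_rot: [-3.137, 0.005, 0.003]
force: [0.6, 0.3, 0.7]
width: 61.5
gripper_force: 0.0
[ 408.85417508 -276.97964682  122.32870908] [423.68579859 255.53656846] [273.9349386  286.51354652]
```

View pics/z2.png

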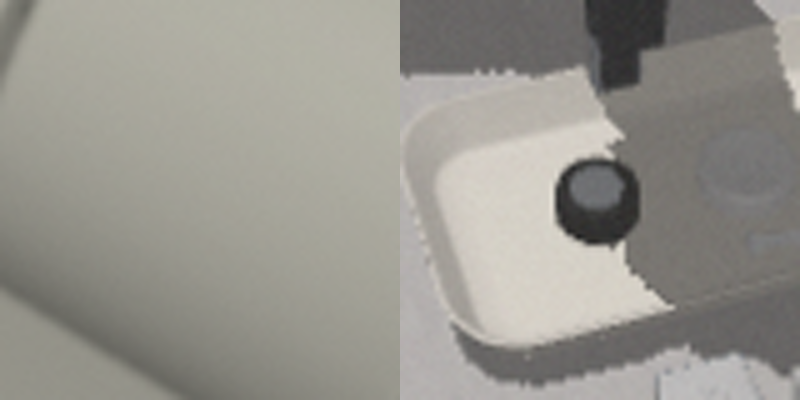

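The side view shows the pad's grey top at about (274.5,317.4) and the near finger's tip at (278.4,297); the arm hides the top view. I'll check both against projections.

```bash
python3 - <<'E'
from h import *
s=im('side');t=optics.get_image('top');p=readout.read_state()['eef_pos'];print(p)
print('pad side',atz(s,274.5,317.4,20),'bottom',proj(s,[408.5,-276,2]),'tip',proj(s,p+[0,-34,8]),proj(s,p+[-11,-34,8]),proj(s,p+[11,-34,8]))
print('pad tri',tri(t,(408.3,260.8),s,(274.5,317.4)))
E
```

```text
[ 409.69294928 -277.32453283  123.26061942]
pad side [ 409.52575722 -277.56342018   20.        ] bottom [273.93075085 322.02539084] tip [278.71810369 294.83717219] [273.73090259 295.91777306] [283.6803409  293.75991637]
pad tri (array([ 409.26996405, -275.59114349,   17.56136874]), np.float64(1.5915037555430431))
```

```bash
python3 -m jog '{"claw":[0.72,0.72,0.72,0.72,0.72,0.72],"xyz":[[0,0,0.3],[0,0,0.3],[0,0,0.3],[0,0,0.15],[0,0,0.06],[0,0,0]],"twist":[[0,0,0],[0,0,0],[0,0,0],[0,0,0],[0,0,0],[0,0,0]]}'; python3 -c "
from h import *
print(np.mean([readout.read_state()['eef_pos'] for _ in range(5)],0))"
```

```text
clock: 7.8
eef_pos: [409.4, -276.7, 11.2]
tool_rot: [3.141, -0.002, 0.002]
force: [-0.4, 0.6, -0.7]
width: 61.3
gripper_force: 0.0
[ 409.351502   -276.71978198   11.24987711]
```

```bash
python3 -m jog '{"claw":[0.72,0.72,0.3,0.3,0.3,0.3,0.3,0.3],"xyz":[[0,0,0.07],[0,0,0],[0,0,0],[0,0,0],[0,0,0],[0,0,0],[0,0,0],[0,0,0]],"twist":[[0,0,0],[0,0,0],[0,0,0],[0,0,0],[0,0,0],[0,0,0],[0,0,0],[0,0,0]]}'; python3 -m jog '{"claw":[0.3,0.3,0.3,0.3,0.3],"xyz":[[0,0,-0.1],[0,0,-0.4],[0,0,-0.5],[0,0,-0.4],[0,0,0]],"twist":[[0,0,0],[0,0,0],[0,0,0],[0,0,0],[0,0,0]]}'
```

```text
clock: 8.8
eef_pos: [408.6, -276.3, 3.9]
tool_rot: [3.142, -0.001, 0.001]
force: [-0.1, 1.2, 5.0]
width: 37.9
gripper_force: 59.7
clock: 9.43
eef_pos: [410.0, -277.3, 146.2]
tool_rot: [3.138, -0.005, 0.002]
force: [0.5, -0.2, -1.1]
width: 37.5
gripper_force: 60.3
```

```bash
python3 -m jog '{"claw":[0.3,0.3,0.3,0.3,0.3,0.3,0.3,0.3,0.3],"xyz":[[0,0,-0.15],[0,0,-0.15],[0,0,-0.15],[0,0,0],[0,0,0],[0,0,0],[0,0,0],[0,0,0],[0,0,0]],"twist":[[0,0,-0.05],[0,0,-0.05],[0,0,-0.05],[0,0,-0.05],[0,0,-0.05],[0,0,-0.05],[0,0,-0.05],[0,0,-0.056],[0,0,0]]}'; python3 -m jog '{"claw":[0.3,0.3,0.3,0.3,0.3,0.3,0.3,0.3,0.3,0.3,0.3,0.3],"xyz":[[0.4,0.03,0],[0.4,0.03,0],[0.4,0.03,0],[0.4,0.03,0],[0.4,0.03,0],[0.4,0.03,0],[0.4,0.03,0],[0.22,0.03,0],[0,0,0.3],[0,0,0.3],[0,0,0.3],[0,0,0]],"twist":[[0,0,0],[0,0,0],[0,0,0],[0,0,0],[0,0,0],[0,0,0],[0,0,0],[0,0,0],[0,0,0],[0,0,0],[0,0,0],[0,0,0]]}';python3 -c "
from h import *
print(np.mean([readout.read_state()['eef_pos'] for _ in range(5)],0),readout.read_state()['qpos'].round(2))"
```

```text
clock: 10.55
eef_pos: [408.0, -275.8, 187.8]
tool_rot: [-3.14, -0.001, 1.275]
force: [0.3, -0.7, -0.8]
width: 37.5
gripper_force: 60.3
clock: 12.05
eef_pos: [516.9, 5.9, 96.3]
tool_rot: [-3.136, 0.002, 1.274]
force: [0.8, -1.2, -0.6]
width: 37.7
gripper_force: 60.3
[516.9086165    5.90368753  96.32887273] [-0.28  0.67  0.32  2.01 -0.4   0.53  0.03]
```

```bash
python3 -m jog '{"claw":[0.3,0.3,0.3,0.3],"xyz":[[0,0,0.1],[0,0,0.1],[0,0,0],[0,0,0]],"twist":[[0,0,0],[0,0,0],[0,0,0],[0,0,0]]}';python3 - <<'E'
from h import *
ps=[]
for i in range(5):
    s=im('side');ps.append(readout.read_state()['eef_pos'])
t=im('top');print(np.round(ps,1));p=np.mean(ps,0)
c=lambda d,x,y,w:cv2.cvtColor(cv2.resize(d['color'][y:y+w,x:x+w],None,fx=8,fy=8,interpolation=cv2.INTER_CUBIC),cv2.COLOR_RGB2BGR)
cv2.imwrite('pics/z3.png',np.hstack([c(t,265,190,50),c(s,260,190,50)]))
print(proj(s,[521,5.5,56.7]),proj(s,p),proj(s,p+[0,0,14]))
E
```

```text
clock: 12.55
eef_pos: [519.3, 5.9, 78.6]
tool_rot: [3.141, -0.0, 1.277]
force: [0.4, 0.6, -0.7]
width: 37.6
gripper_force: 60.3
[[519.3   5.8  78.7]
 [519.3   5.9  78.7]
 [519.3   5.9  78.7]
 [519.2   5.9  78.6]
 [519.2   5.9  78.6]]
[284.98657891 223.98094472] [284.42161621 217.82099928] [284.46514621 213.80661383]
```

View pics/z3.png

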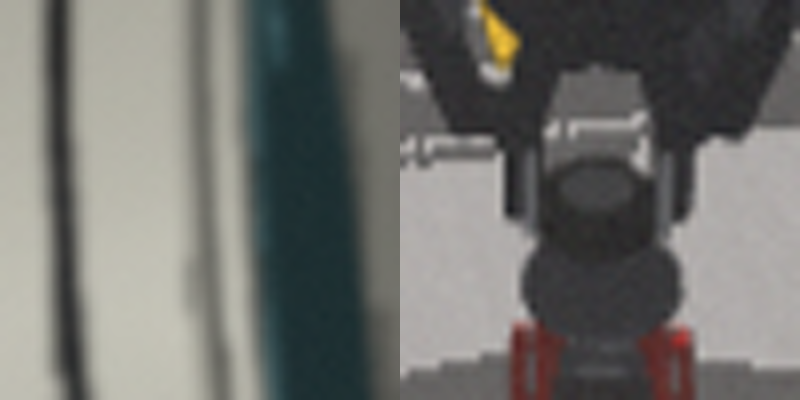

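The side view shows the held pad between the fingers: mid-finger column 284.5, grey disc centre about (285,213), and the cup spanning columns 275.4–295.3, so its centre is column 285.3. The lateral match is within 1 mm. I'll check depth by projecting edges.

```bash
python3 - <<'E'
from h import *
s=im('side')
a=np.linspace(0,2*np.pi,90)
def ext(c,r,z):
    P=np.array([proj(s,[c[0]+r*np.cos(t),c[1]+r*np.sin(t),z]) for t in a]);return P.min(0).round(2),P.max(0).round(2)
print('cup rim pred 521,5.5 (obs cols 275.0-294.9 rows 218.2 top)',ext((521,5.5),27,56.7))
print('pad top pred at 519.3,5.9 (obs top row 208.9)',ext((519.3,5.9),20,94.7),proj(s,[519.3,5.9,94.7]))
print('dv/dy',proj(s,[521,6.5,56.7])-proj(s,[521,5.5,56.7]))
E
```

```text
cup rim pred 521,5.5 (obs cols 275.0-294.9 rows 218.2 top) (array([275.37, 218.09]), array([294.61, 230.08]))
pad top pred at 519.3,5.9 (obs top row 208.9) (array([277.24, 208.88]), array([291.73, 217.64])) [284.4830078  213.20411259]
dv/dy [-0.10396533 -0.21297536]
```

```bash
python3 -m jog '{"claw":[0.3,0.3,0.3,0.3,0.3],"xyz":[[0,0.016,0],[0,0,0.1],[0,0,0.1],[0,0,0.04],[0,0,0]],"twist":[[0,0,0],[0,0,0],[0,0,0],[0,0,0],[0,0,0]]}';python3 - <<'E'
from h import *
s=im('side');r=readout.read_state();print(r['eef_pos'],r['force'])
E
```

```text
clock: 13.52
eef_pos: [520.1, 5.5, 55.4]
tool_rot: [-3.141, -0.001, 1.276]
force: [-3.5, 1.0, 18.5]
width: 37.6
gripper_force: 70.3
[520.06400735   5.45858598  55.39741982] [-3.02229709  0.44193582 18.23486307]
```

```bash
python3 -m jog '{"claw":[0.6,0.6,0.6,0.6,0.6,0.6,0.6,0.6,0.6],"xyz":[[0,0,0],[0,0,0],[0,0,0],[0,0,-0.1],[0,0,-0.3],[0,0,-0.4],[0,0,-0.4],[0,0,0],[0,0,0]],"twist":[[0,0,0],[0,0,0],[0,0,0],[0,0,0],[0,0,0],[0,0,0],[0,0,0],[0,0,0],[0,0,0]]}';python3 - <<'E'
from h import *
s=im('side');t=im('top')
c=lambda d,x,y,w,h:cv2.cvtColor(cv2.resize(d['color'][y:y+h,x:x+w],None,fx=8,fy=8,interpolation=cv2.INTER_CUBIC),cv2.COLOR_RGB2BGR)
cv2.imwrite('pics/z4.png',c(s,255,190,70,60))
a=np.linspace(0,2*np.pi,90)
P=np.array([proj(s,[521+20*np.cos(q),5.5+20*np.sin(q),70]) for q in a]);print(((np.array([P.min(0),P.max(0)])-[255,190]+.5)*8).round())
E
```

```text
clock: 14.7
eef_pos: [520.1, 5.7, 174.2]
tool_rot: [-3.141, -0.0, 1.277]
force: [-0.1, 0.8, -0.1]
width: 51.1
gripper_force: 0.0
[[187. 211.]
 [302. 282.]]
```

View pics/z4.png

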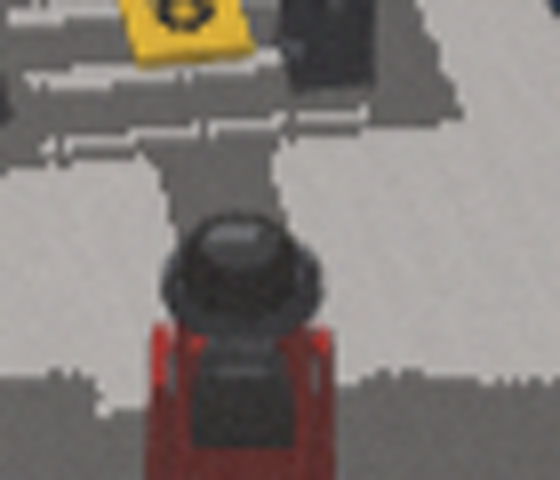

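The side view shows the pad flat inside the cup: pad columns 180–302 and cup 163–322 in the crop, centred within about 1 px, with its top row where predicted. Next I'll go over the grip and pinch it.

```bash
python3 -m jog '{"claw":[0.6,0.6,0.6,0.6,0.6,0.6,0.6,0.6,0.6],"xyz":[[-0.4,0,0],[-0.4,0,0],[-0.4,0.01,0],[-0.23,0,0],[0,0,0],[0,0,0.3],[0,0,0.3],[0,0,0.17],[0,0,0]],"twist":[[0,0,0],[0,0,0],[0,0,0],[0,0,0],[0,0,0],[0,0,0],[0,0,0],[0,0,0],[0,0,0]]}';python3 - <<'E'
from h import *
s=im('side');print(readout.read_state()['eef_pos'])
c=lambda d,x,y,w,h:cv2.cvtColor(cv2.resize(d['color'][y:y+h,x:x+w],None,fx=6,fy=6,interpolation=cv2.INTER_CUBIC),cv2.COLOR_RGB2BGR)
cv2.imwrite('pics/z5.png',c(s,230,180,110,100))
E
```

```text
clock: 15.92
eef_pos: [479.1, -129.9, 95.7]
tool_rot: [-3.137, -0.001, 1.278]
force: [-0.4, 0.7, 0.5]
width: 51.6
gripper_force: 0.0
[ 479.82495736 -130.50153954   96.59542623]
```

View pics/z5.png

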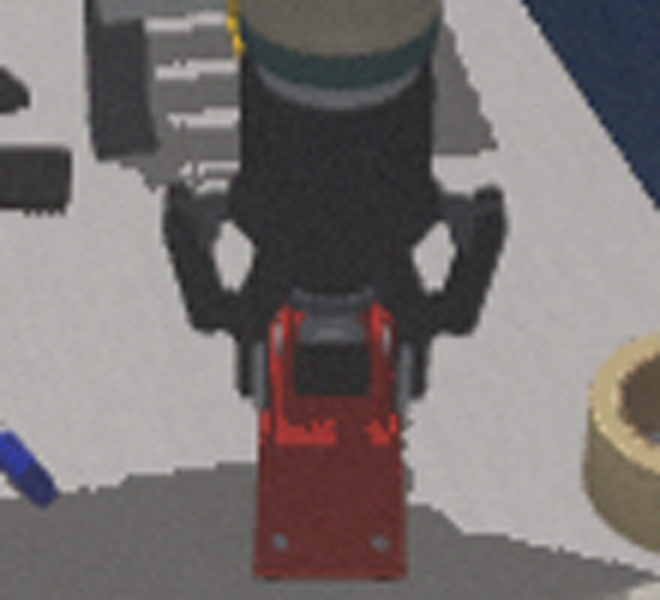

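The side view shows the grip (crop columns 295–372) centred between the open fingers (262–398). I'll close on it and slide.

```bash
python3 -m jog '{"claw":[0.2,0.2,0.2,0.2,0.2],"xyz":[[0,0,0],[0,0,0],[0,0,0],[0,0,0],[0,0,0]],"twist":[[0,0,0],[0,0,0],[0,0,0],[0,0,0],[0,0,0]]}';python3 -m jog '{"claw":[0.2,0.2,0.2,0.2,0.2,0.2,0.2,0.2,0.2],"xyz":[[0.06,-0.02,0],[0.12,-0.026,0],[0.12,-0.026,0],[0.12,-0.026,0],[0.12,-0.026,0],[0.12,-0.026,0],[0.06,-0.02,0],[0,0,0],[0,0,0]],"twist":[[0,0,0],[0,0,0],[0,0,0],[0,0,0],[0,0,0],[0,0,0],[0,0,0],[0,0,0],[0,0,0]]}';python3 - <<'E'
from h import *
s=im('side');t=im('top');print(readout.read_state()['eef_pos'])
c=lambda d,x,y,w,h:cv2.cvtColor(cv2.resize(d['color'][y:y+h,x:x+w],None,fx=6,fy=6,interpolation=cv2.INTER_CUBIC),cv2.COLOR_RGB2BGR)
cv2.imwrite('pics/z6.png',np.hstack([c(t,225,190,70,70),c(s,250,165,60,70)]))
E
```

```text
clock: 16.6
eef_pos: [480.1, -131.5, 97.5]
tool_rot: [3.142, -0.0, 1.277]
force: [-0.6, 2.3, 4.1]
width: 29.1
gripper_force: 61.6
clock: 17.73
eef_pos: [486.8, -60.0, 98.0]
tool_rot: [3.136, 0.001, 1.275]
force: [2.1, -4.9, 4.5]
width: 29.5
gripper_force: 61.9
[486.7978721  -60.01284679  97.96689576]
```

View pics/z6.png

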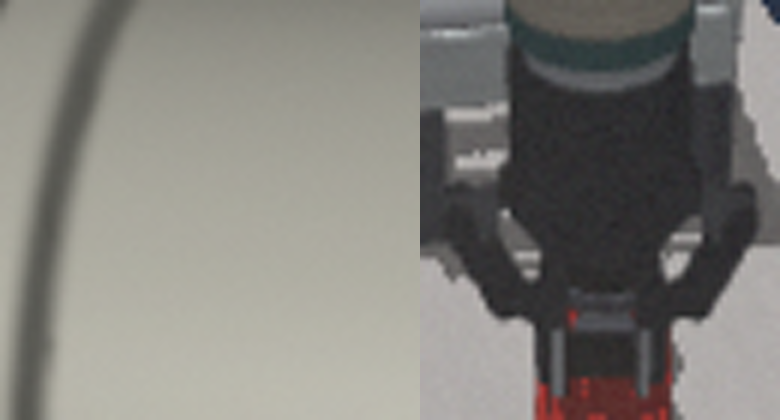

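Both views are blocked by the gripper, and the jack has been carried about 72 mm so far. I'll finish the slide, release, back off and check.

```bash
python3 -m jog '{"claw":[0.2,0.2,0.2,0.2,0.2,0.2,0.2],"xyz":[[0.06,-0.01,0],[0.1,-0.015,0],[0.1,-0.015,0],[0.1,-0.015,0],[0.04,-0.006,0],[0,0,0],[0,0,0]],"twist":[[0,0,0],[0,0,0],[0,0,0],[0,0,0],[0,0,0],[0,0,0],[0,0,0]]}';python3 -m jog '{"claw":[0.6,0.6,0.6,0.6,0.6,0.6,0.6,0.6,0.6,0.6,0.6,0.6],"xyz":[[0,0,0],[0,0,0],[0,0,0],[0,0,-0.3],[0,0,-0.3],[0,0,-0.3],[-0.4,0,-0.1],[-0.5,0,0],[-0.5,0,0],[-0.5,0,0],[0,0,0],[0,0,0]],"twist":[[0,0,0],[0,0,0],[0,0,0],[0,0,0],[0,0,0],[0,0,0],[0,0,0],[0,0,0],[0,0,0],[0,0,0],[0,0,0],[0,0,0]]}';python3 - <<'E'
from h import *
s=im('side');t=im('top');print(readout.read_state()['eef_pos'])
c=lambda d,x,y,w,h,k:cv2.cvtColor(cv2.resize(d['color'][y:y+h,x:x+w],None,fx=k,fy=k,interpolation=cv2.INTER_CUBIC),cv2.COLOR_RGB2BGR)
a=c(t,215,180,160,64,5);b=c(s,240,165,100,66,5);b=np.pad(b,((0,0),(0,300),(0,0)))
cv2.imwrite('pics/z7.png',np.vstack([a,b]))
E
```

```text
clock: 18.7
eef_pos: [491.5, -20.0, 97.9]
tool_rot: [3.138, 0.001, 1.274]
force: [-0.4, -6.1, 7.4]
width: 29.4
gripper_force: 62.1
clock: 20.2
eef_pos: [435.3, -198.9, 197.0]
tool_rot: [-3.141, -0.001, 1.277]
force: [0.1, 0.2, -0.5]
width: 51.2
gripper_force: 0.0
[ 435.79373764 -198.03196901  197.02753093]
```

View pics/z7.png

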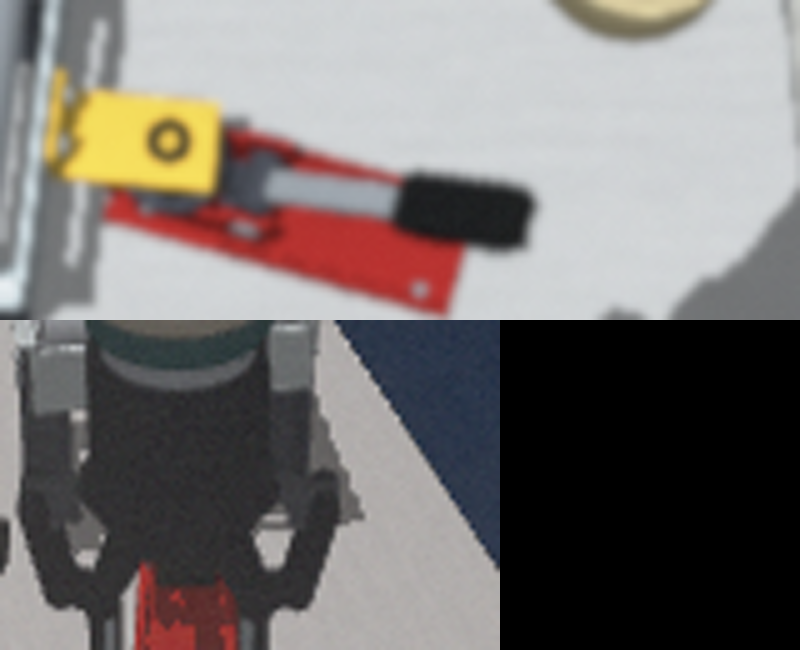

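Top view: the cup is hidden under the tongue, with base corners at crop (104,220) and (447,314) and the grip centre at about (465,211). I'll work out the jack's displacement from its corners.

```bash
python3 - <<'E'
from h import *
t=im('top')
q=lambda x,y,ox,oy:(ox+(x+.5)/5-.5,oy+(y+.5)/5-.5)
A=[atz(t,*q(*p,225,190),8)[:2] for p in((272,190),(617,285))]
B=[atz(t,*q(*p,215,180),8)[:2] for p in((104,220),(447,314))]
g0=atz(t,*q(656,181,225,190),120);g1=atz(t,*q(465,211,215,180),120)
y=[np.arctan2(*(X[0]-X[1])[::-1]) for X in(A,B)];print(A,B,y,'grip',g0,g1,g1-g0)
dy=y[1]-y[0];R=np.array([[np.cos(dy),-np.sin(dy)],[np.sin(dy),np.cos(dy)]])
s0=np.array([521,5.5])
print('saddle now',[b+R@(s0-a) for a,b in zip(A,B)],dy,[b-a for a,b in zip(A,B)])
m=q(169,141,215,180);print('mark',m,atz(t,*m,90),atz(t,*m,92.7))
# nose corner construction: nose at +32, half width 33; right side corner
u=np.array([np.cos(y[1]),np.sin(y[1])]);l=np.array([-u[1],u[0]])
print('from corners',B[0]-32*u+33*l*-1*-1, B[0]-32*u-33*l,B[1]+152*u-33*l,B[1]+152*u+33*l)
E
```

```text
[array([500.00525324,  44.35234687]), array([ 447.87208189, -129.63337311])] [array([512.50389425, 156.30606883]), array([460.56518463, -18.50218225])] [np.float64(1.2796693644559562), np.float64(1.2819854952471204)] grip [ 479.62518155 -130.3197693   120.        ] [490.92800125 -20.59156146 120.        ] [ 11.3028197  109.72820784   0.        ]
saddle now [array([533.58857174, 117.5024527 ]), array([533.37992031, 116.80020207])] 0.002316130791164106 [array([ 12.49864102, 111.95372196]), array([ 12.69310274, 111.13119086])]
mark (248.4, 207.8) [533.74654341 117.15381576  90.        ] [533.08869152 116.968769    92.7       ]
from corners [471.75664691 135.03021787] [535.02314097 116.23259222] [535.48993315 117.80365791] [472.22343909 136.60128355]
```

The saddle is at (533.5,117.2) and the mark at (533.5,117), so they are aligned. I'll regrasp the handle and make the first stroke, turning the tool about the handle's pivot.

```bash
python3 -m jog '{"claw":[0.6,0.6,0.6,0.6,0.6,0.6,0.6,0.6,0.6],"xyz":[[0.5,0,0],[0.5,0.01,0],[0.5,0.01,0],[0.38,0,0],[0,0,0],[0,0,0.4],[0,0,0.4],[0,0,0.19],[0,0,0]],"twist":[[0,0,0],[0,0,0],[0,0,0],[0,0,0],[0,0,0],[0,0,0],[0,0,0],[0,0,0],[0,0,0]]}';python3 -m jog '{"claw":[0.2,0.2,0.2,0.2,0.2],"xyz":[[0,0,0],[0,0,0],[0,0,0],[0,0,0],[0,0,0]],"twist":[[0,0,0],[0,0,0],[0,0,0],[0,0,0],[0,0,0]]}';python3 -c "
from h import *
print(readout.read_state()['qpos'].round(2))"
```

```text
clock: 21.48
eef_pos: [490.4, -20.5, 97.2]
tool_rot: [-3.138, 0.001, 1.277]
force: [0.8, 0.2, 1.4]
width: 51.4
gripper_force: 0.0
clock: 22.1
eef_pos: [491.9, -20.7, 98.8]
tool_rot: [3.141, -0.0, 1.276]
force: [-3.4, -1.5, 5.7]
width: 28.9
gripper_force: 61.6
[-0.24  0.65  0.34  2.08 -0.44  0.49  0.14]
```

```bash
python3 -m jog '{"claw":[0.2,0.2,0.2,0.2],"xyz":[[-0.036,0,0.08],[-0.036,0,0.08],[-0.036,0,0.08],[-0.036,0,0.08]],"twist":[[0,0.025,0],[0,0.025,0],[0,0.025,0],[0,0.025,0]]}';python3 -c "
from h import *
print(readout.read_state()['qpos'].round(2))"
```

```text
clock: 22.6
eef_pos: [490.3, -28.4, 65.7]
tool_rot: [3.139, -0.319, 1.28]
force: [0.5, 5.1, -0.6]
width: 28.9
gripper_force: 60.9
[ 0.32  0.71 -0.14  2.13 -0.69  0.36  0.58]
```

```bash
python3 -m jog '{"claw":[0.2,0.2,0.2,0.2],"xyz":[[-0.036,0,0.08],[-0.036,0,0.08],[-0.036,0,0.08],[0,0,0]],"twist":[[0,0.012,0],[0,0.012,0],[0,0.012,0],[0,0,0]]}';python3 -c "
from h import *
print(readout.read_state()['qpos'].round(2),readout.read_state()['force'])"
```

```text
clock: 23.1
eef_pos: [488.5, -32.5, 39.0]
tool_rot: [3.141, -0.43, 1.276]
force: [-3.4, -2.8, 10.9]
width: 29.1
gripper_force: 62.4
[ 0.52  0.8  -0.31  2.13 -0.75  0.31  0.73] [-3.36091154 -2.80500903 10.85614872]
```

```bash
python3 -m jog '{"claw":[0.2,0.2,0.2,0.2,0.2,0.2,0.2,0.2],"xyz":[[0.039,0,-0.079],[0.039,0,-0.079],[0.039,0,-0.079],[0.042,0,-0.077],[0.042,0,-0.077],[0.042,0,-0.077],[0.042,0,-0.077],[0,0,0]],"twist":[[0,-0.012,0],[0,-0.012,0],[0,-0.012,0],[0,-0.025,0],[0,-0.025,0],[0,-0.025,0],[0,-0.025,0],[0,0,0]]}';python3 - <<'E'
from h import *
r=readout.read_state();print(r['qpos'].round(2),r['force'])
s=im('side','s8.png');t=im('top','t8.png')
for n in('top','side'):
    for l in('lift_point','saddle','pad','jack'): print(n,l,[(np.round(b['rect']).tolist(),round(b['score'],2)) for b in optics.boxes_of(n,l)[:2]])
E
```

```text
clock: 24.1
eef_pos: [492.7, -18.3, 98.4]
tool_rot: [3.14, 0.001, 1.281]
force: [3.0, 1.4, -5.9]
width: 29.0
gripper_force: 61.4
[-0.26  0.65  0.35  2.08 -0.46  0.49  0.15] [ 3.00365361  1.44474326 -5.93820425]
top lift_point [([37.0, 146.0, 193.0, 92.0], 0.83)]
top saddle []
top pad []
top jack [([373.0, 141.0, 71.0, 157.0], 0.55)]
side lift_point [([235.0, 112.0, 70.0, 95.0], 0.79)]
side saddle [([274.0, 204.0, 8.0, 7.0], 0.57)]
side pad []
side jack [([267.0, 206.0, 22.0, 38.0], 0.77)]
```

```bash
python3 -m jog '{"claw":[0.2,0.2,0.2,0.2,0.2,0.2,0.2,0.2],"xyz":[[-0.036,0,0.08],[-0.036,0,0.08],[-0.036,0,0.08],[-0.036,0,0.08],[-0.036,0,0.08],[-0.036,0,0.08],[-0.036,0,0.08],[0,0,0]],"twist":[[0,0.025,0],[0,0.025,0],[0,0.025,0],[0,0.025,0],[0,0.012,0],[0,0.012,0],[0,0.012,0],[0,0,0]]}';python3 - <<'E'
from h import *
r=readout.read_state();p=r['eef_pos'];print(r['qpos'].round(2),r['force'])
x=(p[:2]-[533.5,117.2])@[.287,.958];a=-r['tool_rot'][1];print('grip centre',x-19*np.sin(a),p[2]+19*np.cos(a))
E
```

```text
clock: 25.6
eef_pos: [488.6, -31.5, 40.2]
tool_rot: [-3.141, -0.434, 1.276]
force: [-0.3, 1.1, 9.2]
width: 29.1
gripper_force: 63.4
[ 0.51  0.8  -0.3   2.13 -0.77  0.32  0.75] [-0.2524453   1.12999106  9.18735176]
grip centre -163.34653976619606 57.44076575186678
```

```bash
python3 -m jog '{"claw":[0.2,0.2,0.2,0.2,0.2,0.2,0.2,0.2],"xyz":[[0.039,0,-0.079],[0.039,0,-0.079],[0.039,0,-0.079],[0.042,0,-0.077],[0.042,0,-0.077],[0.042,0,-0.077],[0.042,0,-0.077],[0,0,0]],"twist":[[0,-0.012,0],[0,-0.012,0],[0,-0.012,0],[0,-0.025,0],[0,-0.025,0],[0,-0.025,0],[0,-0.025,0],[0,0,0]]}'; python3 -m jog '{"claw":[0.6,0.6,0.6,0.6,0.6,0.6,0.6,0.6,0.6,0.6,0.6,0.6],"xyz":[[0,0,0],[0,0,0],[0,0,0],[0,0,-0.3],[0,0,-0.3],[0,0,-0.3],[-0.4,0,-0.1],[-0.5,0,0],[-0.5,0,0],[-0.5,0,0],[0,0,0],[0,0,0]],"twist":[[0,0,0],[0,0,0],[0,0,0],[0,0,0],[0,0,0],[0,0,0],[0,0,0],[0,0,0],[0,0,0],[0,0,0],[0,0,0],[0,0,0]]}';python3 - <<'E'
from h import *
s=im('side');t=im('top');print(readout.read_state()['eef_pos'])
c=lambda d,x,y,w,h,k:cv2.cvtColor(cv2.resize(d['color'][y:y+h,x:x+w],None,fx=k,fy=k,interpolation=cv2.INTER_CUBIC),cv2.COLOR_RGB2BGR)
a=c(t,215,180,160,64,5)
cv2.imwrite('pics/z8.png',a)
E
```

```text
clock: 26.6
eef_pos: [492.6, -18.1, 98.6]
tool_rot: [3.141, -0.003, 1.28]
force: [3.1, 7.0, -2.9]
width: 29.3
gripper_force: 63.2
clock: 28.1
eef_pos: [436.2, -202.4, 198.4]
tool_rot: [-3.141, -0.001, 1.275]
force: [0.3, 0.1, -0.1]
width: 50.9
gripper_force: 0.0
[ 436.86520255 -201.23762057  198.35103279]
```

View pics/z8.png

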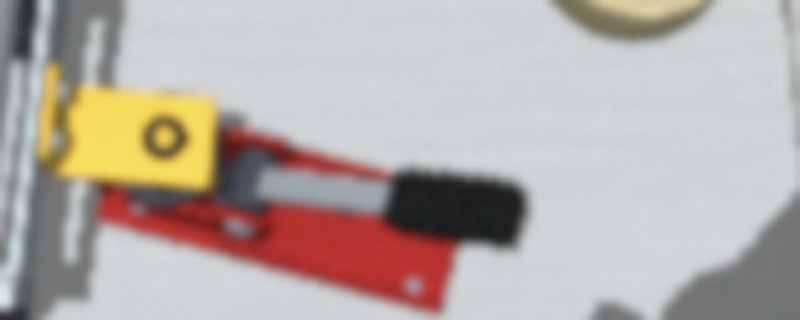

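The top view shows the jack still under the tongue: base corners at crop (98,217) and (441,311), so it shifted about 3 mm toward the conveyor, well inside the tolerance. I'll regrasp and make the last stroke.

```bash
python3 -m jog '{"claw":[0.6,0.6,0.6,0.6,0.6,0.6,0.6,0.6,0.6],"xyz":[[0.5,0,0],[0.5,0,0],[0.5,0,0],[0.4,0,0],[0,0,0],[0,0,0.4],[0,0,0.4],[0,0,0.2],[0,0,0]],"twist":[[0,0,0],[0,0,0],[0,0,0],[0,0,0],[0,0,0],[0,0,0],[0,0,0],[0,0,0],[0,0,0]]}';python3 -m jog '{"claw":[0.2,0.2,0.2,0.2,0.2],"xyz":[[0,0,0],[0,0,0],[0,0,0],[0,0,0],[0,0,0]],"twist":[[0,0,0],[0,0,0],[0,0,0],[0,0,0],[0,0,0]]}'; python3 -m jog '{"claw":[0.2,0.2,0.2,0.2,0.2,0.2,0.2,0.2,0.2],"xyz":[[-0.036,0,0.08],[-0.036,0,0.08],[-0.036,0,0.08],[-0.036,0,0.08],[-0.036,0,0.08],[-0.036,0,0.08],[-0.036,0,0.08],[-0.005,0,0.01],[0,0,0]],"twist":[[0,0.025,0],[0,0.025,0],[0,0.025,0],[0,0.025,0],[0,0.012,0],[0,0.012,0],[0,0.012,0],[0,0,0],[0,0,0]]}';python3 - <<'E'
from h import *
t=im('top');r=readout.read_state();p=r['eef_pos'];print(r['qpos'].round(2),r['force'])
x=(p[:2]-[534,120])@[.287,.958];a=-r['tool_rot'][1];print('grip centre',x-19*np.sin(a),p[2]+19*np.cos(a))
E
```

```text
clock: 29.32
eef_pos: [490.3, -20.7, 97.4]
tool_rot: [-3.138, 0.001, 1.277]
force: [0.6, 0.1, 0.3]
width: 51.0
gripper_force: 0.0
clock: 29.95
eef_pos: [491.9, -21.0, 99.1]
tool_rot: [3.141, -0.0, 1.277]
force: [-2.3, -1.5, 5.7]
width: 29.2
gripper_force: 61.4
clock: 31.08
eef_pos: [488.5, -32.8, 38.5]
tool_rot: [3.141, -0.428, 1.276]
force: [-2.4, -3.6, 11.2]
width: 29.0
gripper_force: 63.4
[ 0.5   0.8  -0.28  2.13 -0.8   0.32  0.78] [-2.34644505 -4.94227648 10.60180587]
grip centre -167.36940496730222 55.89834418139572
```

```bash
python3 -m jog '{"claw":[0.2,0.2,0.2],"xyz":[[-0.026,0,0.01],[0,0,0],[0,0,0]],"twist":[[0,0,0],[0,0,0],[0,0,0]]}';python3 - <<'E'
from h import *
t=im('top');s=im('side');r=readout.read_state();print(r['eef_pos'],r['force'])
c=lambda d,x,y,w,h,k:cv2.cvtColor(cv2.resize(d['color'][y:y+h,x:x+w],None,fx=k,fy=k,interpolation=cv2.INTER_CUBIC),cv2.COLOR_RGB2BGR)
cv2.imwrite('pics/z9.png',np.hstack([c(t,210,180,80,100,5),c(s,240,165,80,100,5)]))
for z in(77.5,91,96): print(proj(t,[533.5,117,z+13]),proj(s,[533.5,117,z+13]))
E
```

```text
clock: 31.5
eef_pos: [488.4, -33.0, 37.2]
tool_rot: [3.141, -0.43, 1.278]
force: [-0.7, -0.1, 11.1]
width: 29.3
gripper_force: 63.1
[488.44388524 -32.9825485   37.23805982] [-1.43149102  0.35002901 10.47627846]
[248.45019372 207.84988193] [278.13179376 191.75928003]
[248.05490486 206.50021679] [278.13433641 187.9768393 ]
[247.90572979 205.99088761] [278.13528354 186.56487588]
```

View pics/z9.png

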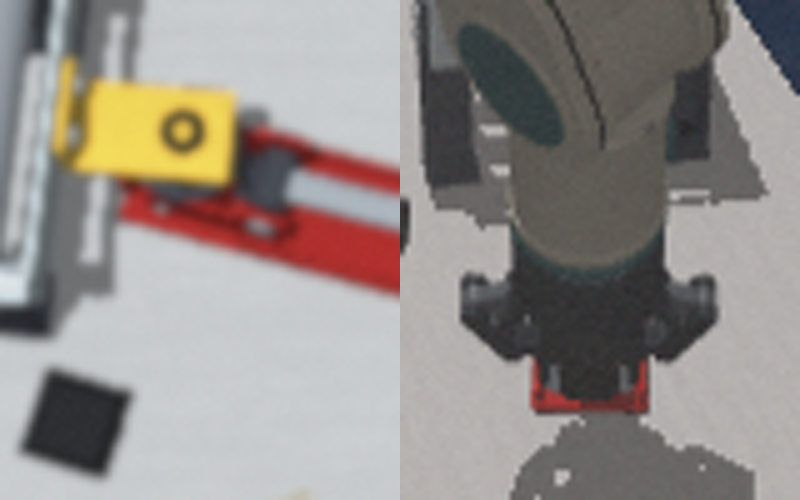

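Side view: the arm and fingers are clear of the conveyor and holding the handle down. Top view: the mark is now at about (246.0,205.6) and still above the saddle. I'll check the rise by patch shifts along the conveyor against the first picture.

```bash
python3 - <<'E'
from h import *
t=im('top','t9.png');g=lambda i:cv2.cvtColor(i,cv2.COLOR_BGR2GRAY).astype(np.float32)
A=g(cv2.imread('pics/top0.png'));B=g(cv2.imread('pics/t9.png'))
def m(A,B,x,y,w,h):
    T=cv2.resize(A[y:y+h,x:x+w],None,fx=8,fy=8,interpolation=cv2.INTER_CUBIC);S=cv2.resize(B[y-6:y+h+6,x-6:x+w+6],None,fx=8,fy=8,interpolation=cv2.INTER_CUBIC)
    r=cv2.matchTemplate(S,T,cv2.TM_CCOEFF_NORMED);_,v,_,l=cv2.minMaxLoc(r);return [(l[0]-48)/8,(l[1]-48)/8,round(v,3)]
for n,b in dict(tongue=(236,196,26,24),mark=(242,201,14,14),farTop=(48,146,30,22),farBot=(40,215,30,20),nearTop=(195,155,36,20),nearBot=(190,222,30,22),tape=(320,142,48,48),foot1=(212,250,30,28),foot2=(176,256,30,28)).items(): print(n,m(A,B,*b))
u=(248.5,207.6);d=m(A,B,242,201,14,14)
for z in(91,96): print(z,atz(t,u[0]+d[0],u[1]+d[1],z+13))
for y in(117,): print('expected mark px per +18mm',proj(t,[533,117,108])-proj(t,[533,117,90]),'plate top',proj(t,[600,172,178])-proj(t,[600,172,160]))
E
```

```text
tongue [-2.0, -2.125, 0.841]
mark [-2.25, -1.875, 0.997]
farTop [-2.25, -0.375, 0.988]
farBot [-2.25, -0.375, 0.978]
nearTop [-3.25, -2.375, 0.989]
nearBot [-3.375, -1.25, 0.932]
tape [0.0, 0.0, 1.0]
foot1 [0.0, 0.0, 1.0]
foot2 [0.0, 0.0, 1.0]
91 [535.45822528 121.24820279 104.        ]
96 [534.21244911 120.87836185 109.        ]
expected mark px per +18mm [-0.52899299 -1.80247121] plate top [-1.07936176 -2.60582999]
```

The near end has risen about 16–18 mm, and the tape and both feet haven't moved. The handle is at its stop with 11 N on it, so I'm handing in.

```bash
python3 -c "
from h import *
print(order.finish_job())"
```

```text
the job is handed in; nothing more can be done
None
```

I handed the job in with the pad in the jack's saddle under the boss, the conveyor's near end raised by an estimated 16–18 mm (at least 14 mm needed), and the handle held right down; the hand-in returned no verdict.

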